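# Fit the bar handle on the sampling valve and open it

### The arm

A 6-joint arm with a two-finger parallel gripper is mounted at the origin on the work surface. World frame = base frame: x ahead of the robot, y to its left, z up, the work surface at z = 0. Lengths are in mm, angles in rad, forces in N, time in s.
With the tool pointing down it reaches from about 350 to 875 mm from the base axis. Payload 15.5 kg.
Tool frame: the origin (TCP) lies at the very end of the fingers, on their centre line; the grasp point (between the pads) lies 19 mm behind it; z points along the fingers, y is the line along which they close (so a half turn about z gives the same grasp; the last joint's range is limited). The gripper opens to 85 mm and grips with 20 to 120 N. Pads are 22 mm wide; open, the fingers measure 114 mm over their backs; the gripper's body (76 mm by 85 mm) begins 54 mm behind the grasp point. The pads swing forward as they close: fully open they stand 13 mm farther back than shut.
Start: joints at [1.163, 0.494, 1.345, -0, 1.302, -0.096], TCP at [192.323, 594.675, 231.277] pointing down, gripper open.
Joint ranges: [-2.91, 2.91], [-0.82, 2.16], [0.22, 2.67], [-1.22, 4.37], [0.12, 2.79], [-3.08, 3.08]. Speed limits (rad/s): [1.89, 1.89, 2.57, 3.01, 3.01, 3.01].

### API

Orientations are given as a unit quaternion [x, y, z, w].
In Python, from plant import manip gives the robot as it stands. The module is installed in compiled form; this text tells all that it offers.
- The arm moves only by the shell command python3 -m inch 'ROWS' [FORCE]. ROWS is JSON, one flat list of numbers, 7 for each row, row after row: the turn, a rotation vector about the tool's x, y, z in degrees, then the shift along the tool's x, y, z in mm, then the opening, from 0 (shut) to 1 (fully open). A call has 1 to 12 rows; each row shifts and turns the commanded pose from where the row before left it, along the tool's axes as they then stand; what a row does not reach is not made up. A row lasts 1/8 s, in which the tool goes at most 62.5 mm and 10.7 degrees, less where a joint would pass 70% of its speed; a pose out of reach is approached as far as the arm can. A call is refused whole if a number of a shift passes 62.5 or a number of a turn 10.7, either way. A call with a gripper value outside its range is refused whole. The fingers move at their own pace and stop on an object; FORCE is the grip in N (left out, the last holds). Time passes only in rows, so rows that do not move let the fingers close. It gives the time, the measured TCP pose, the force, the opening and the grip force at its end, in the units of the state.
- manip.sense(): the state, without advancing time (a new reading comes with each control period).
- manip.read_camera(name): name is "scene" or "side" or "wrist"; returns a dict with "color" (480x640x3 uint8, red, green, blue), "vfov" (degrees; the focal length in pixels is half the picture's height over the tangent of half this angle, whatever the lens; pixels are square), "cx", "cy" (the principal point, pixels), "pose" (4x4, takes a point from camera to world coordinates). Camera axes: x right, y down, z forward; pixel columns grow to the right and rows downward; lengths in mm; the calibration is good to about 2 mm. A picture is of the moment at which its call begins. There is no depth.
- manip.sign_off(): hands the job in; it is judged then, once.
The state is a dict: "t": time; "joint_positions": joint angles; "joint_vel": joint speeds; "joint_efforts": joint torques, N m; "position": TCP position; "orientation": TCP orientation; "contact_force": force on the tool from outside, world axes, zero at the start; "torque": the same for the moment, N m; "gripper_width": opening from 0.0 (shut) to 1.0 (fully open); "finger_force": force on a finger pad.
Only numpy, scipy, OpenCV 4.12 (cv2) and the standard library are available. Lean on these libraries where they do the work, as an engineer would, in place of code of your own. Each camera call takes 0.05 s, during which the arm holds its last target. There are 200 camera calls.

### The job

Take the bar handle out of its parking block, put its stem into the bore of the sampling valve and feel for the slot in the rotor by turning gently, without forcing, until the handle drops fully home with its disc flat on the valve's seat pads. Then turn the valve clockwise until the handle's bar is in line with the pipe, and leave the handle seated there. Do not disturb the filter cup or the brass collar standing nearby.

Things in the scene. Friction and masses are not known exactly. Their poses are not given: they have to be found in the camera images.
- handle: Loose bar handle, 100-210 g: aluminium bar 70 mm long (its x), 16 thick (y), 30 high, on a steel disc 44 in diameter, 6 thick, with a stem below. Origin: centre of the disc's underside, z up; the bar spans z 6 to 36 mm. Half a turn about z makes no difference. At the start it hangs upright in the parking block's bore, disc on the block's top, bar in any direction.
- blade_tip (a point): Centre of the lower end of the handle's blade, 24 mm below its origin; axes as handle. Under the disc is a round stem 24 in diameter, 16 long, its lowest 5 tapered to 18, then a flat blade 18 long (x), 5 thick (y), 8 deep (z), centred.
- park: Parking block, fixed: grey plastic, 64 x 64, 40 mm high, with an upright bore 28 in diameter and 30 deep in its top. Origin: centre of its underside.
- valve: Sampling valve, fixed: aluminium block 70 x 70 x 53 mm high with an upright bore 26 in diameter and three seat pads 2 high around it. Along its x, the line of the pipe, brass unions and pipe stubs up to 30 in diameter, axis 24 up, reach 89 from centre; a foot strip reaches 47 out along y. Origin: centre of its underside, z up. Pushing on it through the handle with over 45 N damages it.
- valve_seat (a point): On the bore's axis, level with the tops of the three seat pads, 55 mm above the table; axes as valve. The handle is fully home when its origin is here. If the blade is not in line with the rotor's slot it rests on the rotor's face and the disc stands 7 above the pads; in line, it can go down until the disc lies on the pads.
- rotor_face (a point): Centre of the brass rotor's flat upper face, down the bore, 17 mm below the pad tops; axes as valve, NOT turning with the rotor. A slot 6.6 wide, 10 deep crosses the face for the blade (0.09 rad play each way). Its angle is unmeasured: at first 15 to 90 deg counterclockwise from above of the pipe. Stiff (0.12 N m), stays put; turns from square to the pipe to 8 deg clockwise past in line.
- filter_cup: Loose blue aluminium filter cup, 52 mm in diameter, 55 high, 90 g, standing on the table beside the valve. Origin: centre of its underside. Not to be disturbed.
- spare_collar: Loose brass collar (ring), 48 mm in diameter, 14 high, bore 28, 70 g, lying beyond the parking block. Origin: centre of its underside. Not to be disturbed.
Not all that is in view belongs to the job. What is shaped like the handle but brown or purple is not meant.

How it is judged (in metres and radians):
On the way:
1. the handle is fully home in the valve: disc within 3 mm of the seat pads, centred within 3 mm, upright within 0.08 rad (z of handle in the frame of valve_seat below 0.003 m and horizontal distance between handle and valve_seat below 0.003 m and angle between handle's own z axis and vertical below 0.08 rad), for 0.2 s.
At the end, for the whole second after the job is handed in: The handle is fully home in the valve (disc within 3 mm of the seat pads, centred within 3 mm, upright within 0.08 rad), its bar in line with the pipe within 0.15 rad, at rest and released (all of step 1 and angle between the x axis of handle and the x axis of valve, either way round below 0.15 rad and linear speed of handle below 0.02 m/s); the robot touches nothing.
It fails at once if the handle is forced against the valve with more than 45 N (contact force between handle and valve above 45 N).
It fails at once if the filter cup is moved by more than 15 mm (distance of filter_cup from where it was at the start of the episode above 0.015 m).
It fails at once if the brass collar is moved by more than 15 mm (distance of spare_collar from where it was at the start of the episode above 0.015 m).
It also fails if it takes over 64 s, if anything falls off the work surface, if the arm or the gripper's body presses on something with over 40 N, if the wrist force passes 120 N, or if a joint passes its speed limit or range.

## Working session

There is one attempt and no reset: what is moved stays moved. The work goes in short steps, Python scripts to look and compute and a shell command to move; the robot and the scene stay as the last step left them, time stands still between calls to the robot, and variables do not carry over. Pictures are saved under pics/ and viewed, at most 10 in all, crops included, and the job is handed in when it is done.

```bash
mkdir -p pics; python3 - <<'E'
from plant import manip
import cv2,pickle
s=manip.sense();print(s)
for n in("scene","side","wrist"):
    c=manip.read_camera(n);pickle.dump(c,open(f"pics/{n}0.pkl","wb"))
    cv2.imwrite(f"pics/{n}0.png",c["color"][:,:,::-1]);print(n,c["vfov"],c["cx"],c["cy"],c["pose"].round(3).tolist() if hasattr(c["pose"],'round') else c["pose"])
E
```

```text
{'t': 0.0, 'joint_positions': array([ 1.16248210e+00,  4.94202141e-01,  1.34613322e+00,  2.15104564e-05,
        1.30249934e+00, -9.55100721e-02]), 'joint_vel': array([ 7.42949163e-04,  1.47874306e-03, -4.75422780e-05, -2.36672138e-04,
        1.15915322e-03,  4.19931712e-04]), 'joint_efforts': array([-1.69086643e-04, -8.82178974e+01, -3.83872604e+01, -1.79964059e-04,
        1.01641272e-02, -2.52414281e-05]), 'position': array([192.1824    , 594.3401983 , 230.68776052]), 'orientation': array([ 1.55768007e-01,  9.87793471e-01, -5.98837843e-04, -1.64835327e-04]), 'contact_force': array([ 0.39814318, -0.30527524, -0.17772112]), 'torque': array([ 0.0289234 , -0.02723809,  0.00843774]), 'finger_force': 0.0, 'gripper_width': 1.0008540509749408}
scene 53.39175987325528 320.95479381046306 242.1653147827779 [[0.713, 0.555, -0.429, 927.836], [0.701, -0.548, 0.457, -386.967], [0.019, -0.626, -0.78, 734.907], [0.0, 0.0, 0.0, 1.0]]
side 55.556254510017446 320.11598974299085 241.63374561271195 [[-0.999, -0.028, 0.028, 539.357], [-0.039, 0.648, -0.761, 599.019], [0.003, -0.762, -0.648, 587.641], [0.0, 0.0, 0.0, 1.0]]
wrist 66.86112093756802 321.70926162227113 241.41782348561816 [[0.307, 0.906, 0.291, 117.783], [0.952, -0.292, -0.095, 619.392], [-0.001, 0.306, -0.952, 373.386], [0.0, 0.0, 0.0, 1.0]]
```

View pics/scene0.png

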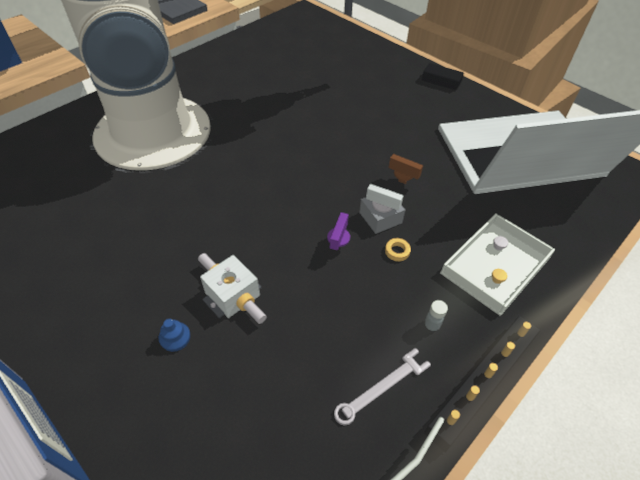

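View pics/side0.png

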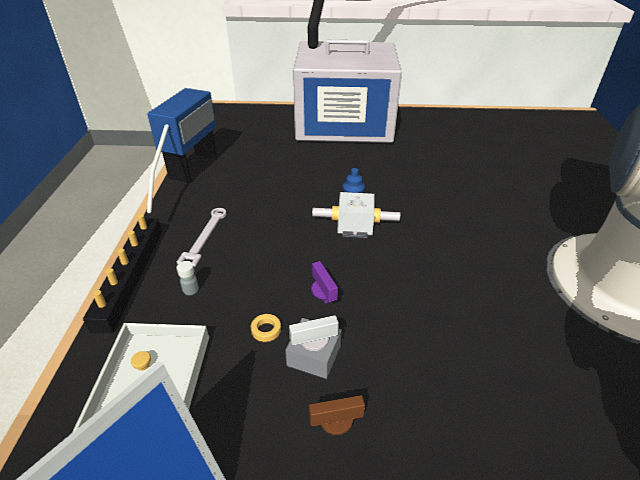

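The scene view shows the handle in the park block at about (383,205), the valve at (230,285), the purple decoy at (340,232), the brown one at (405,168), the collar at (398,250) and the cup at (173,335). In the side view the handle is at (314,330), the valve at (356,214), the cup at (353,180) and the collar at (265,328). Next I'll enlarge the crops to get corner pixels.

```bash
cat > h.py <<'E'
import numpy as np,cv2,pickle
def load(n): return pickle.load(open(f"pics/{n}.pkl","rb"))
def ray(c,u,v):
    f=240/np.tan(np.radians(c["vfov"])/2);P=np.array(c["pose"])
    d=P[:3,:3]@np.array([(u-c["cx"])/f,(v-c["cy"])/f,1]);return P[:3,3],d
def plane(c,u,v,z):
    o,d=ray(c,u,v);return o+d*(z-o[2])/d[2]
def proj(c,p):
    f=240/np.tan(np.radians(c["vfov"])/2);P=np.array(c["pose"])
    q=P[:3,:3].T@(np.array(p)-P[:3,3]);return np.array([c["cx"]+f*q[0]/q[2],c["cy"]+f*q[1]/q[2]])
def snap(m,n,name):
    c=m.read_camera(n);pickle.dump(c,open(f"pics/{name}.pkl","wb"));return c
def crop(c,u,v,w,h,k): # with origin u,v
    return cv2.resize(np.ascontiguousarray(c["color"][v:v+h,u:u+w,::-1]),None,fx=k,fy=k,interpolation=cv2.INTER_CUBIC)
E
python3 - <<'E'
from h import *
a,b=load("scene0"),load("side0")
im=np.vstack([np.hstack([crop(a,340,170,80,60,5),crop(a,190,240,80,60,5)]),np.hstack([crop(b,275,305,80,60,5),crop(b,310,180,80,60,5)])])
cv2.imwrite("pics/crops.png",im)
for n,(u,v),(u2,v2) in (("handle",(384,195),(314,328)),("valve",(230,272),(356,200))):
    print(n,plane(a,u,v,60),plane(b,u2,v2,60))
E
```

```text
handle [560.32379363 182.4300186   60.        ] [563.23293519 174.43148605  60.        ]
valve [ 492.87565313 -149.91060749   60.        ] [ 495.19466865 -152.14732091   60.        ]
```

View pics/crops.png

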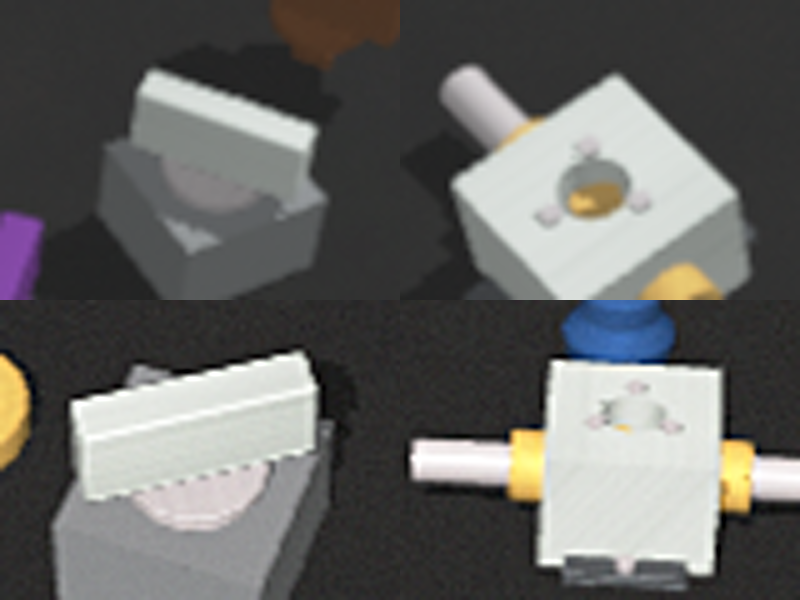

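Crops (5× zoom): the white bar's top face and the valve's top face are clear in both views, and the bore rim centre is near (594,187) in the top-right crop. Now I'll compute positions from the corners.

```bash
python3 - <<'E'
from h import *
a,b=load("scene0"),load("side0")
def go(n,c,pts,ox,oy,dx,dy,z):
    P=np.array([plane(c,ox+(x-dx-2)/5,oy+(y-dy-2)/5,z)[:2] for x,y in pts])
    e=np.roll(P,-1,0)-P
    print(n,P.mean(0).round(1),"L",np.linalg.norm(e,axis=1).round(1),"ang",np.degrees(np.arctan2(e[:,1],e[:,0])).round(1))
go("hs",a,[(152,70),(318,126),(308,146),(138,90)],340,170,0,0,76)
go("hd",b,[(72,403),(300,352),(316,382),(85,438)],275,305,0,300,76)
go("vs",a,[(615,73),(738,192),(565,305),(452,185)],190,240,400,0,53)
go("vd",b,[(551,360),(722,368),(722,465),(546,465)],310,180,400,300,53)
go("bs",a,[(594,187)]*2,190,240,400,0,53)
go("bd",b,[(632,412)]*2,310,180,400,300,53)
go("pipe s(end)",a,[(460,85)]*2,190,240,400,0,24)
go("pads s",a,[(587,145),(550,215),(639,203)],190,240,400,0,55)
go("pads d",b,[(637,386),(594,422),(672,427)],310,180,400,300,55)
for n,c,l in(("s",a,[(398,250),(173,335),(342,228)]),("d",b,[(265,328),(353,180),(324,282)])):
    for (u,v),z in zip(l,(7,25,40)): print(n,plane(c,u,v,z).round(0))
E
```

```text
hs [564.  178.7] L [69.  11.9 69.9 12.8] ang [  19.1  -70.4 -160.1  105.6]
hd [563.6 178.8] L [68.2 12.  68.6 13.2] ang [-161.5  113.4   19.5  -68.7]
vs [ 494.3 -156.2] L [70.1 70.6 65.6 70.4] ang [ -2.  -94.7 177.8  88.9]
vd [ 493.5 -154.5] L [70.8 67.3 68.9 73. ] ang [177.8  87.1   2.5 -91.2]
bs [ 494.7 -156. ] L [0. 0.] ang [0. 0.]
bd [ 494.8 -155.1] L [0. 0.] ang [0. 0.]
pipe s(end) [ 405.4 -152.6] L [0. 0.] ang [0. 0.]
pads s [ 495.6 -157.3] L [30.7 30.1 31.8] ang [-62.4  54.7 175.2]
pads d [ 494.  -152.7] L [31.4 31.1 31. ] ang [ 55.6 176.2 -64.5]
s [646. 132.   7.]
s [ 504. -283.   25.]
s [550.  74.  40.]
d [644. 135.   7.]
d [ 497. -280.   25.]
d [552.  60.  40.]
```

```bash
python3 -m inch '[0,0,0,-53.5,-31.1,0,1, 0,0,0,-53.5,-31.1,0,1, 0,0,0,-53.5,-31.1,0,1, 0,0,0,-53.5,-31.1,0,1, 0,0,0,-53.5,-31.1,0,1, 0,0,0,-53.5,-31.1,0,1, 0,0,0,-53.5,-31.1,0,1, 0,0,0,-53.5,-31.1,0,1, 0,0,0,-53.5,-31.1,0,1]'
python3 -m inch '[0,0,10.7,0,0,0,1, 0,0,10.7,0,0,0,1, 0,0,10.7,0,0,0,1, 0,0,10.7,0,0,0,1, 0,0,10.7,0,0,0,1, 0,0,10.7,0,0,0,1, 0,0,10.7,0,0,0,1, 0,0,10.7,0,0,0,1, 0,0,10.7,0,0,0,1, 0,0,10.7,0,0,0,1, 0,0,10.7,0,0,0,1, 0,0,10.7,0,0,0,1]'
cat >> h.py <<'E'
from scipy.spatial.transform import Rotation as Ro
def plan(m,xyz,bar):
    s=m.sense();R=Ro.from_quat(s["orientation"]).as_matrix()
    yaw=np.degrees(np.arctan2(R[1,1],R[0,1]))
    tgt=Ro.from_euler("z",bar-90,degrees=True)*Ro.from_matrix([[1,0,0],[0,1,0],[0,0,1]])
    Rt=np.column_stack([[-np.cos(t:=np.radians(bar)),-np.sin(t),0],[np.sin(t),-np.cos(t),0],[0,0,-1]])
    print("t",round(s["t"],2),"pos",s["position"].round(1),"yaw(bar)",round(yaw+90,1),"F",s["contact_force"].round(1),"M",s["torque"].round(2),"w",round(s["gripper_width"],3),"ff",round(float(s["finger_force"]),1))
    rv=np.degrees(Ro.from_matrix(R.T@Rt).as_rotvec());print("turn",rv.round(1),"| shift now-axes",(R.T@(np.array(xyz)-s["position"])).round(1),"| shift after turn",(Rt.T@(np.array(xyz)-s["position"])).round(1),"q6",s["joint_positions"][5].round(2))
E
sed -i '/tgt=/d' h.py
python3 -c "
from h import *
from plant import manip as m
plan(m,[563.8,178.8,130],19.4)"
```

```text
t: 1.27
position: [565.4, 178.4, 231.2]
orientation: [0.156, 0.988, 0.0, -0.0]
contact_force: [0.9, 1.2, -0.9]
gripper_width: 1.003
finger_force: 0.0
t: 2.78
position: [564.2, 180.2, 231.1]
orientation: [0.958, 0.287, -0.0, -0.0]
contact_force: [0.2, -0.4, -0.9]
gripper_width: 1.0
finger_force: 0.0
t 2.77 pos [564.2 180.2 231.1] yaw(bar) 33.3 F [ 0.2 -0.4 -0.9] M [ 0.07 -0.02 -0.03] w 1.0 ff 0.0Traceback (most recent call last):
  File "<string>", line 4, in <module>
    plan(m,[563.8,178.8,130],19.4)
    ~~~~^^^^^^^^^^^^^^^^^^^^^^^^^^
  File "h.py", line 21, in plan
    rv=np.degrees(Ro.from_matrix(R.T@Rt).as_rotvec());print("turn",rv.round(1),"| shift now-axes",(R.T@(np.array(xyz)-s["position"])).round(1),"| shift after turn",(Rt.T@(np.array(xyz)-s["position"])).round(1),"q6",s["joint_positions"][5].round(2))
                  ~~~~~~~~~~~~~~^^^^^^^^
  File "scipy/spatial/transform/_rotation.pyx", line 1143, in scipy.spatial.transform._rotation.Rotation.from_matrix
ValueError: Non-positive determinant (left-handed or null coordinate frame) in rotation matrix 0: [[-9.70611326e-01 -2.40652096e-01  4.71221039e-04]
 [-2.40652040e-01  9.70611439e-01  1.72911392e-04]
 [ 4.98984020e-04 -5.44294507e-05  9.99999874e-01]].
```

```bash
sed -i 's/\[-np.cos(t:=np.radians(bar)),-np.sin(t),0\]/[np.cos(t:=np.radians(bar)),np.sin(t),0]/' h.py
python3 -m inch '[0,0,7,0,0,0,1, 0,0,7,0,0,0,1, 0,0,0,0,0,50,1, 0,0,0,0,0,50,1, 0,0,0,0,0,0,1, 0,0,0,0,0,0,1]'
python3 - <<'E'
from h import *
from plant import manip as m
plan(m,[563.8,178.8,49],19.4)
c=snap(m,"wrist","wrist1");cv2.imwrite("pics/wrist1.png",c["color"][:,:,::-1])
print(proj(c,[563.8,178.8,76]))
E
```

```text
t: 3.52
position: [565.2, 180.4, 132.9]
orientation: [0.985, 0.171, 0.001, -0.0]
contact_force: [-0.3, 0.2, 1.4]
gripper_width: 0.999
finger_force: 0.0
t 3.52 pos [565.2 180.4 132.9] yaw(bar) 19.7 F [-0.3  0.2  1.4] M [ 0.03 -0.03 -0.03] w 0.999 ff 0.0
turn [ 0.  -0.1  0.3] | shift now-axes [-2.   1.  83.9] | shift after turn [-1.8  1.  83.9] q6 1.44
[324.33471346 268.03377093]
```

View pics/wrist1.png

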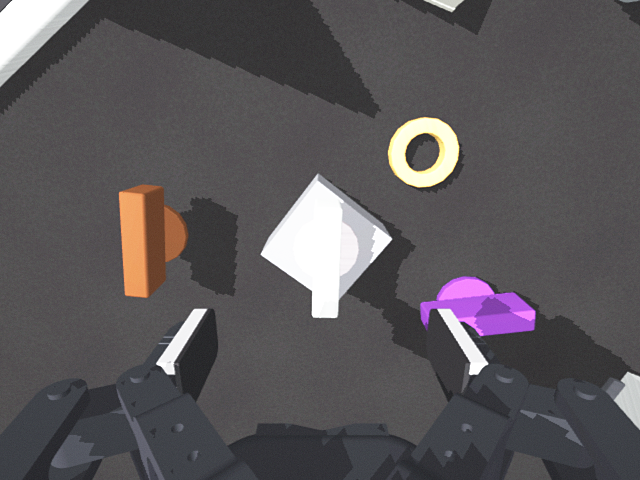

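The wrist view shows the white bar upright at about (325,250), centred between the fingers and aligned with the pads. The purple decoy at (480,315) is close to the right finger, so I'll half-close the gripper before going down.

```bash
python3 -m inch '[0,0,0,-1.8,1,0,0.45, 0,0,0,0,0,20,0.45, 0,0,0,0,0,30,0.45, 0,0,0,0,0,20,0.45, 0,0,0,0,0,12,0.45, 0,0,0,0,0,0,0.45, 0,0,0,0,0,0,0.45]' 40
python3 -c "
from h import *
from plant import manip as m
plan(m,[563.8,178.8,49],19.4)"
```

```text
t: 4.45
position: [563.6, 178.7, 50.2]
orientation: [0.985, 0.171, 0.001, -0.0]
contact_force: [0.4, -0.0, 0.5]
gripper_width: 0.45
finger_force: 0.0
t 4.45 pos [563.6 178.7  50.2] yaw(bar) 19.7 F [ 0.4 -0.   0.5] M [0.04 0.01 0.  ] w 0.45 ff 0.0
turn [ 0.  -0.1  0.3] | shift now-axes [0.3 0.  1.2] | shift after turn [0.3 0.  1.2] q6 1.43
```

Now grip, then lift straight up.

```bash
python3 -m inch '[0,0,0,0,0,1,0, 0,0,0,0,0,0,0, 0,0,0,0,0,0,0, 0,0,0,0,0,0,0, 0,0,0,0,0,0,0, 0,0,0,0,0,0,0]' 40
python3 -m inch '[0,0,0,0,0,-10,0, 0,0,0,0,0,-20,0, 0,0,0,0,0,-40,0, 0,0,0,0,0,-30,0, 0,0,0,0,0,0,0]'
python3 - <<'E'
from h import *
from plant import manip as m
plan(m,[494.5,-155.5,149],8)
E
```

```text
t: 5.2
position: [563.4, 178.7, 49.0]
orientation: [0.985, 0.171, 0.001, -0.0]
contact_force: [-0.7, -0.9, 5.6]
gripper_width: 0.18
finger_force: 39.6
t: 5.82
position: [564.2, 178.9, 151.1]
orientation: [0.985, 0.171, 0.002, -0.0]
contact_force: [-0.3, -0.3, -1.8]
gripper_width: 0.179
finger_force: 39.2
t 5.83 pos [564.2 178.9 151.1] yaw(bar) 19.7 F [-0.3 -0.3 -1.8] M [-0.01  0.03 -0.02] w 0.179 ff 39.2
turn [ 0.  -0.3 11.7] | shift now-axes [-178.3  291.4    1.4] | shift after turn [-115.6  321.5    2.1] q6 1.43
```

```bash
python3 -m inch '[0,0,0,-29.7,48.6,0,0, 0,0,0,-29.7,48.6,0,0, 0,0,0,-29.7,48.6,0,0, 0,0,0,-29.7,48.6,0,0, 0,0,0,-29.7,48.6,0,0, 0,0,0,-29.7,48.6,0,0, 0,0,5,0,0,0,0, 0,0,5,0,0,0,0, 0,0,0,0,0,0,0, 0,0,0,0,0,0,0]'
python3 - <<'E'
from h import *
from plant import manip as m
plan(m,[494.5,-155.5,90],9.7)
ims=[]
for n in("scene","side"):
    c=snap(m,n,n+"2");s=m.sense();p=s["position"]
    u,v=proj(c,p-[0,0,35]).astype(int);print(n,(u,v));ims.append((u-50,v-45));
    ims.append(crop(c,u-50,v-60,100,150,4))
print(ims[0],ims[2]);cv2.imwrite("pics/c2.png",np.hstack([ims[1],ims[3]]))
E
```

```text
t: 7.08
position: [493.2, -155.7, 148.0]
orientation: [0.996, 0.086, -0.0, -0.0]
contact_force: [0.1, -0.1, -1.6]
gripper_width: 0.177
finger_force: 39.6
t 7.08 pos [ 493.2 -155.7  148. ] yaw(bar) 9.8 F [ 0.1 -0.1 -1.6] M [0.05 0.01 0.02] w 0.177 ff 39.6
turn [-0.   0.   0.1] | shift now-axes [ 1.4  0.1 58. ] | shift after turn [ 1.4  0.  58. ] q6 0.98
scene (np.int64(223), np.int64(255))
side (np.int64(358), np.int64(176))
(np.int64(173), np.int64(210)) (np.int64(308), np.int64(131))
```

View pics/c2.png

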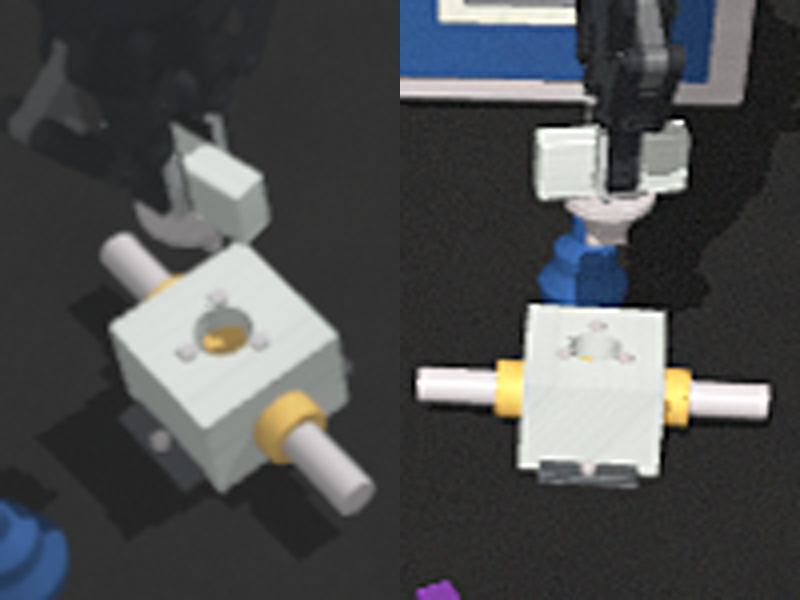

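The scene and side crops show the handle gripped upright over the bore. In the side crop its disc spans about x 565–657 at row 200. I'll compute the offset in the grip.

```bash
python3 - <<'E'
from h import *
a,b=load("scene2"),load("side2")
B=lambda x,y:(308+(x-400-1.5)/4,116+(y-1.5)/4)
A=lambda x,y:(173+(x-1.5)/4,195+(y-1.5)/4)
def xz(c,uv,y):
    o,d=ray(c,*uv);return (o+d*(y-o[1])/d[1]).round(1)
print("disc L/R",xz(b,B(565,203),-155.7),xz(b,B(657,203),-155.7))
print("stem L/R",xz(b,B(585,235),-155.7),xz(b,B(629,240),-155.7))
# bar lower front corners (bar -8mm on front face normal)
for p in((538,199),(687,193)):
  print("bar",xz(b,B(*p),-148))
for p in((528,128+0),(690,121)): print("bar top",xz(b,B(*p),-155.7))
print("expected disc centre px side",proj(b,[493.2,-155.7,139]),"scene",proj(a,[493.2,-155.7,139]))
print("bore side",plane(b,*B(597,348),53),"scene",plane(a,*A(223,330),53))
# bar far right end face in scene: corners
for p,z in(((193,152),175),((190,160),175),((267,176),175),((233,206),175),((268,213),145),((237,241),145)): print("scene",p,plane(a,*A(*p),z).round(1))
E
```

```text
disc L/R [ 512.7 -155.7  134.9] [ 469.2 -155.7  136.1]
stem L/R [ 502.3 -155.7  117.4] [ 481.  -155.7  115.2]
bar [ 525.8 -148.   141.4]
bar [ 456.3 -148.   146.4]
bar top [ 531.5 -155.7  174.3]
bar top [ 457.4 -155.7  179.7]
expected disc centre px side [359.27865696 164.74592835] scene [220.7758671  245.44618306]
bore side [ 493.03683838 -153.03585354   53.        ] scene [ 494.8684043  -156.21354944   53.        ]
scene (193, 152) [ 499.8 -154.1  175. ]
scene (190, 160) [ 502.2 -157.4  175. ]
scene (267, 176) [ 528.7 -141.7  175. ]
scene (233, 206) [ 531.  -159.8  175. ]
scene (268, 213) [ 522.  -140.1  145. ]
scene (237, 241) [ 524.3 -157.4  145. ]
```

```bash
python3 -m inch '[0,0,0,1.8,0,0,0, 0,0,0,0,0,30,0, 0,0,0,0,0,26,0, 0,0,0,0,0,0,0, 0,0,0,0,0,5,0, 0,0,0,0,0,0,0]' | tail -6
python3 -m inch '[0,0,0,0,0,4,0, 0,0,0,0,0,0,0, 0,0,0,0,0,3,0, 0,0,0,0,0,0,0]' |tail -6
python3 -c "
from h import *
from plant import manip as m
plan(m,[495,-155.5,71],9.7)"
```

```text
t: 7.92
position: [495.5, -155.8, 87.9]
orientation: [0.996, 0.084, 0.0, 0.0]
contact_force: [0.6, -0.8, -1.8]
gripper_width: 0.18
finger_force: 39.5
t: 8.43
position: [495.0, -155.6, 80.1]
orientation: [0.996, 0.084, -0.0, -0.0]
contact_force: [-0.6, 0.3, -1.8]
gripper_width: 0.174
finger_force: 39.5
t 8.43 pos [ 495.  -155.6   80.1] yaw(bar) 9.7 F [-0.6  0.3 -1.8] M [-0.04  0.02  0.04] w 0.174 ff 39.5
turn [-0.  0. -0.] | shift now-axes [-0.  -0.1  9.1] | shift after turn [-0.  -0.1  9.1] q6 0.98
```

```bash
python3 -m inch '[0,0,0,0,0,3,0, 0,0,0,0,0,0,0]' |sed -n '2p;4p'
python3 -m inch '[0,0,0,0,0,2,0, 0,0,0,0,0,0,0]' |sed -n '2p;4p'
python3 -m inch '[0,0,0,0,0,1.5,0, 0,0,0,0,0,0,0]' |sed -n '2p;4p'
```

```text
position: [495.0, -155.6, 77.1]
contact_force: [-0.5, -0.1, -1.4]
position: [495.1, -155.6, 75.2]
contact_force: [0.2, 0.2, -1.4]
position: [495.1, -155.6, 73.7]
contact_force: [-0.5, 0.5, -1.1]
```

```bash
for i in 1; do :; done
python3 -m inch '[0,0,0,0,0,1,0, 0,0,0,0,0,0,0]' |sed -n '2p;4p'
python3 -m inch '[0,0,0,0,0,0.8,0, 0,0,0,0,0,0,0]' |sed -n '2p;4p'
python3 -m inch '[0,0,0,0,0,0.5,0, 0,0,0,0,0,0,0]' |sed -n '2p;4p'
```

```text
position: [495.1, -155.6, 72.7]
contact_force: [0.1, 0.9, -2.0]
position: [495.1, -155.6, 71.9]
contact_force: [-0.2, -0.3, -1.8]
position: [495.2, -155.6, 71.5]
contact_force: [0.4, 0.4, -1.3]
```

```bash

python3 -m inch '[0,0,0,0,0,0.5,0, 0,0,0,0,0,0,0]' |sed -n '2p;4p'
python3 -m inch '[0,0,0,0,0,0.5,0, 0,0,0,0,0,0,0]' |sed -n '2p;4p'
python3 -m inch '[0,0,0,0,0,0.3,0, 0,0,0,0,0,0,0]' |sed -n '2p;4p'
```

```text
position: [495.2, -155.7, 71.0]
contact_force: [0.2, -0.3, -0.6]
position: [495.3, -155.7, 70.8]
contact_force: [-1.4, -0.2, 7.0]
position: [495.3, -155.7, 70.7]
contact_force: [-2.2, 1.2, 10.9]
```

Contact with the rotor face at TCP z≈70.8 and about 11 N. Now I'll feel for the slot, turning counterclockwise.

```bash
f(){ sed -n '2p;4p'|tr '\n' ' ';echo; }
python3 -m inch '[0,0,-4,0,0,0,0, 0,0,0,0,0,0,0]' |f
python3 -m inch '[0,0,-4,0,0,0,0, 0,0,0,0,0,0,0]' |f
python3 -m inch '[0,0,-4,0,0,0,0, 0,0,0,0,0,0,0]' |f
python3 -c "
from h import *
from plant import manip as m
plan(m,[495,-155.5,71],-2)"
```

```text
position: [495.5, -155.8, 70.7] contact_force: [-1.4, 1.3, 10.4] 
position: [495.7, -155.9, 70.8] contact_force: [-1.5, -0.6, 10.3] 
position: [495.7, -155.9, 70.7] contact_force: [-0.2, -0.7, 9.4] 
t 11.43 pos [ 495.7 -155.9   70.7] yaw(bar) 21.7 F [-0.2 -0.7  9.4] M [-0.01  0.03 -0.02] w 0.183 ff 41.1
turn [ 0.1 -0.1 23.7] | shift now-axes [-0.5 -0.7 -0.3] | shift after turn [-0.7 -0.4 -0.3] q6 0.77
```

```bash
f(){ sed -n '2p;4p'|tr '\n' ' ';echo; }
python3 -m inch '[0,0,-4,0,0,0,0, 0,0,0,0,0,0,0]' |f
python3 -m inch '[0,0,-4,0,0,0,0, 0,0,0,0,0,0,0]' |f
python3 -m inch '[0,0,-4,0,0,0,0, 0,0,0,0,0,0,0]' |f
python3 -m inch '[0,0,-4,0,0,0,0, 0,0,0,0,0,0,0]' |f
python3 -c "
from h import *
from plant import manip as m
plan(m,[495,-155.5,71],-2)"
```

```text
position: [495.8, -156.0, 70.7] contact_force: [-0.6, -0.3, 8.5] 
position: [495.7, -156.0, 70.7] contact_force: [-0.8, -0.5, 8.5] 
position: [495.8, -156.0, 70.7] contact_force: [0.2, -1.3, 7.2] 
position: [495.8, -156.1, 70.7] contact_force: [0.0, -1.9, 6.3] 
t 12.43 pos [ 495.8 -156.1   70.7] yaw(bar) 37.7 F [ 0.  -1.9  6.3] M [-0.29  0.03 -0.04] w 0.18 ff 40.8
turn [ 0.1 -0.1 39.7] | shift now-axes [-0.3 -0.9 -0.3] | shift after turn [-0.8 -0.5 -0.3] q6 0.49
```

```bash
f(){ sed -n '2p;4p'|tr '\n' ' ';echo; }
python3 -m inch '[0,0,-4,0,0,0.1,0, 0,0,0,0,0,0,0]' |f
python3 -m inch '[0,0,-4,0,0,0,0, 0,0,0,0,0,0,0]' |f
python3 -m inch '[0,0,-4,0,0,0,0, 0,0,0,0,0,0,0]' |f
python3 -c "
from h import *
from plant import manip as m
plan(m,[495,-155.5,71],-2)"
```

```text
position: [495.8, -156.1, 70.6] contact_force: [0.6, -1.5, 7.3] 
position: [495.8, -156.1, 70.5] contact_force: [-0.1, -1.9, 5.6] 
position: [495.7, -156.0, 70.4] contact_force: [0.8, -3.4, 5.8] 
t 13.18 pos [ 495.7 -156.    70.4] yaw(bar) 49.7 F [ 0.8 -3.4  5.8] M [-0.54 -0.18 -0.04] w 0.177 ff 40.6
turn [ 0.1 -0.  51.7] | shift now-axes [-0.  -0.9 -0.6] | shift after turn [-0.7 -0.5 -0.6] q6 0.28
```

```bash
f(){ sed -n '2p;4p'|tr '\n' ' ';echo; }
python3 -m inch '[0,0,0,-0.3,0.3,0,0, 0,0,0,0,0,0,0]' |f
python3 -m inch '[0,0,-4,0,0,0.1,0, 0,0,0,0,0,0,0]' |f
python3 -m inch '[0,0,-4,0,0,0,0, 0,0,0,0,0,0,0]' |f
python3 -c "
from h import *
from plant import manip as m
plan(m,[495,-155.5,71],-2)"
```

```text
position: [495.6, -156.2, 70.3] contact_force: [2.0, -0.5, 5.4] 
position: [495.4, -156.1, 70.1] contact_force: [0.7, -0.6, 5.0] 
position: [495.4, -156.2, 69.9] contact_force: [1.5, -3.2, -1.6] 
t 13.93 pos [ 495.4 -156.2   69.9] yaw(bar) 57.5 F [ 1.5 -3.2 -1.6] M [-0.47 -0.46  0.02] w 0.18 ff 39.6
turn [ 0.  -0.  59.5] | shift now-axes [ 0.4 -0.7 -1.1] | shift after turn [-0.4 -0.7 -1.1] q6 0.15
```

Force is gone, so the slot may be found near 57°. I'll push down in small steps.

```bash
f(){ sed -n '2p;4p'|tr '\n' ' ';echo; }
python3 -m inch '[0,0,0,0,0,0.4,0, 0,0,0,0,0,0,0]' |f
python3 -m inch '[0,0,0,0,0,0.4,0, 0,0,0,0,0,0,0]' |f
python3 -c "
from h import *
from plant import manip as m
plan(m,[495,-155.5,71],-2)"
```

```text
position: [495.4, -156.2, 69.6] contact_force: [3.0, -2.7, -1.2] 
position: [495.4, -156.2, 69.2] contact_force: [4.7, -3.0, -0.1] 
t 14.43 pos [ 495.4 -156.2   69.2] yaw(bar) 57.7 F [ 4.7 -3.  -0.1] M [-0.59 -0.77  0.05] w 0.18 ff 39.7
turn [ 0.  -0.  59.7] | shift now-axes [ 0.3 -0.7 -1.8] | shift after turn [-0.4 -0.6 -1.8] q6 0.14
```

```bash
f(){ sed -n '2p;4p'|tr '\n' ' ';echo; }
python3 -m inch '[0,0,0,0,0.5,0.3,0, 0,0,0,0,0,0,0]' |f
python3 -m inch '[0,0,0,0,0,0.7,0, 0,0,0,0,0,0,0]' |f
python3 -c "
from h import *
from plant import manip as m
plan(m,[495,-155.5,71],-2)"
```

```text
position: [495.5, -156.3, 68.8] contact_force: [2.6, -1.8, -0.9] 
position: [495.6, -156.3, 68.1] contact_force: [3.3, -1.7, -0.9] 
t 14.93 pos [ 495.6 -156.3   68.1] yaw(bar) 57.7 F [ 3.3 -1.7 -0.9] M [-0.38 -0.66  0.04] w 0.18 ff 39.6
turn [-0.   0.  59.7] | shift now-axes [ 0.4 -0.9 -2.9] | shift after turn [-0.6 -0.8 -2.9] q6 0.14
```

```bash
f(){ sed -n '2p;4p'|tr '\n' ' ';echo; }
python3 -m inch '[0,0,0,0,0.4,0.5,0, 0,0,0,0,0,0,0]' |f
python3 -m inch '[0,0,0,0,0,1,0, 0,0,0,0,0,0,0]' |f
python3 -m inch '[0,0,0,0,0,1,0, 0,0,0,0,0,0,0]' |f
python3 -c "
from h import *
from plant import manip as m
plan(m,[495,-155.5,71],-2)"
```

```text
position: [495.7, -156.4, 67.6] contact_force: [2.1, -0.5, -1.0] 
position: [495.8, -156.4, 66.5] contact_force: [2.5, -1.1, -1.8] 
position: [495.8, -156.5, 65.6] contact_force: [1.7, -0.1, -2.3] 
t 15.68 pos [ 495.8 -156.5   65.6] yaw(bar) 57.7 F [ 1.7 -0.1 -2.3] M [-0.09 -0.31  0.01] w 0.178 ff 39.5
turn [-0.   0.  59.7] | shift now-axes [ 0.4 -1.2 -5.4] | shift after turn [-0.8 -1.  -5.4] q6 0.14
```

```bash
f(){ sed -n '2p;4p'|tr '\n' ' ';echo; }
python3 -m inch '[0,0,0,0,0,0.8,0, 0,0,0,0,0,0,0]' |f
python3 -m inch '[0,0,0,0,0,0.6,0, 0,0,0,0,0,0,0]' |f
python3 -m inch '[0,0,0,0,0,0.3,0, 0,0,0,0,0,0,0]' |f
python3 -m inch '[0,0,0,0,0,0.3,0, 0,0,0,0,0,0,0]' |f
```

```text
position: [495.8, -156.5, 64.8] contact_force: [0.9, -0.8, -1.0] 
position: [495.8, -156.5, 64.2] contact_force: [1.0, -0.2, -0.9] 
position: [495.9, -156.5, 64.0] contact_force: [0.8, -0.3, -0.4] 
position: [495.9, -156.5, 63.7] contact_force: [0.3, -0.0, 2.5]
```

```bash
f(){ sed -n '2p;4p'|tr '\n' ' ';echo; }
python3 -m inch '[0,0,0,0,0,0.3,0, 0,0,0,0,0,0,0]' |f
python3 -m inch '[0,0,4,0,0,0,0, 0,0,4,0,0,0,0, 0,0,0,0,0,0,0]' |f
python3 -c "
from h import *
from plant import manip as m
plan(m,[495.9,-156.5,64],-2)"
```

```text
position: [495.9, -156.5, 63.6] contact_force: [-0.7, 0.3, 7.6] 
position: [495.9, -156.5, 63.6] contact_force: [-1.2, 1.0, 7.2] 
t 17.3 pos [ 495.9 -156.5   63.6] yaw(bar) 49.6 F [-1.2  1.   7.2] M [0.12 0.24 0.06] w 0.175 ff 40.9
turn [ 0.  -0.  51.6] | shift now-axes [ 0.  -0.  -0.4] | shift after turn [-0.  -0.  -0.4] q6 0.28
```

```bash
f(){ sed -n '2p;4p'|tr '\n' ' ';echo; }
python3 -m inch '[0,0,4,0,0,-0.2,0, 0,0,4,0,0,0,0, 0,0,4,0,0,0,0, 0,0,4,0,0,0,0, 0,0,0,0,0,0,0]' 60|f
python3 -m inch '[0,0,4,0,0,0,0, 0,0,4,0,0,0,0, 0,0,4,0,0,0,0, 0,0,4,0,0,0,0, 0,0,0,0,0,0,0]' |f
python3 -c "
from h import *
from plant import manip as m
plan(m,[495.9,-156.5,64],-2)"
```

```text
position: [495.9, -156.4, 63.7] contact_force: [-0.2, 1.0, 4.5] 
position: [495.8, -156.3, 63.7] contact_force: [-0.5, 1.9, 5.2] 
t 18.55 pos [ 495.8 -156.3   63.7] yaw(bar) 17.7 F [-0.5  1.9  5.2] M [0.42 0.16 0.02] w 0.179 ff 59.3
turn [-0.   0.  19.7] | shift now-axes [ 0.   0.2 -0.3] | shift after turn [ 0.1  0.2 -0.3] q6 0.84
```

```bash
f(){ sed -n '2p;4p'|tr '\n' ' ';echo; }
python3 -m inch '[0,0,4,0,0,0,0, 0,0,4,0,0,0,0, 0,0,4,0,0,0,0, 0,0,4,0,0,0,0, 0,0,3.7,0,0,0,0, 0,0,0,0,0,0,0, 0,0,0,0,0,0,0]'|f
python3 -m inch '[0,0,0,0,0,0,0.4, 0,0,0,0,0,0,0.4, 0,0,0,0,0,0,0.4, 0,0,0,0,0,0,0.4]' |f
python3 -m inch '[0,0,0,0,0,-15,0.4, 0,0,0,0,0,-40,0.4, 0,0,0,0,0,-50,0.4, 0,0,0,0,0,-50,0.4, 0,0,0,0,0,-20,0.4, 0,0,0,0,0,0,0.4]' |f
python3 - <<'E'
from h import *
from plant import manip as m
plan(m,[495.9,-156.5,64],-2)
a=snap(m,"scene","scene3");b=snap(m,"side","side3")
im=np.hstack([crop(a,180,230,100,100,4),crop(b,305,160,100,100,4)])
cv2.imwrite("pics/c3.png",im)
print([proj(a,[494.5+x,-155.5,91]).round(1).tolist() for x in(-35,35)],[proj(b,[494.5+x,-155.5,91]).round(1).tolist() for x in(-35,35)])
E
```

```text
position: [495.8, -156.3, 63.7] contact_force: [-0.2, 2.8, 5.7] 
position: [495.9, -156.6, 63.6] contact_force: [-0.9, -0.2, 0.4] 
position: [496.6, -156.8, 240.9] contact_force: [-0.2, -0.3, -0.3] 
t 20.68 pos [ 496.6 -156.8  240.9] yaw(bar) -2.0 F [-0.2 -0.3 -0.3] M [ 0.05 -0.07  0.  ] w 0.4 ff 0.0
turn [ 0.1 -0.2 -0. ] | shift now-axes [ -1.3  -0.5 176.9] | shift after turn [ -0.7  -0.3 176.9] q6 1.19
[[212.6, 251.9], [239.0, 276.1]] [[375.0, 186.5], [339.3, 185.6]]
```

View pics/c3.png

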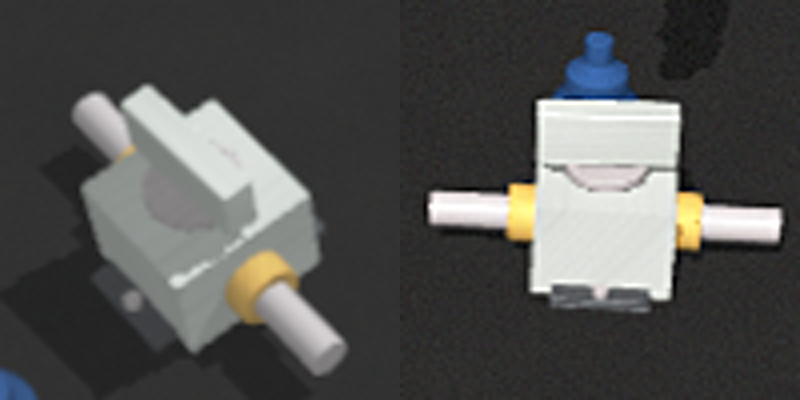

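The scene and side crops show the bar parallel to the pipe. Its top edge sits at row ≈186.5 in the side view, against 186 predicted for fully home. The disc is on the pads and the cup is undisturbed.

```bash
python3 -c "
from plant import manip
print(manip.sign_off())"
```

```text
the job is handed in; nothing more can be done
None
```

I handed the job in at about 21 s: the handle is fully home in the valve, turned in line with the pipe and released; contact force readings stayed near 11 N at most, and the cup and collar were never approached (no verdict was returned).

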